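# Move the wash basket from the rinsing hook to the drying hook

## Robot

A 6-joint arm with a two-finger parallel gripper is mounted at the origin on a cart in front of the work surface, level with it; the furniture and walls round the work are solid. World frame = base frame: x ahead of the robot, y to its left, z up, the work surface at z = 0. Lengths are in mm, angles in rad, forces in N, time in s.
With the tool pointing down it reaches from about 250 to 850 mm from the base axis. Payload 12.5 kg.
Tool frame: the origin (TCP) lies on the centre line of the jaws, within the pads' length; the fingertips stand 11 mm ahead of it and the grasp point (between the pads) lies 8 mm behind it (finger_overhang is the distance from the TCP to the fingertips, in mm); z points along the fingers, y is the line along which they close (so a half turn about z gives the same grasp; the last joint's range is limited). The gripper opens to 93 mm and grips with 3 to 60 N. Pads are 15 mm wide; open, the fingers measure 128 mm over their backs; the gripper's body (75 mm by 188 mm) begins 65 mm behind the grasp point.
Start: joints at [-1.34, 0.351, 1.652, -0, 1.139, -0.085], TCP at [170.836, -522.78, 229.633] pointing down, gripper open.
Joint ranges: [-2.75, 2.75], [-0.79, 2.1], [0.01, 2.65], [-1.57, 4.71], [0.07, 3.14], [-2.87, 2.87]. Speed limits (rad/s): [2.22, 2.22, 2.79, 3.14, 3.14, 3.14].

## Interface

Orientations are given as a unit quaternion [x, y, z, w].
In Python, from workcell import movep, move_linear, move_j, ungrasp, close, hold, inverse_kinematics, state, snapshot, MotionError, sign_off, finger_overhang gives the robot as it stands. The module is installed in compiled form; this text tells all that it offers. Calls block until the motion is done:
- movep(position, orientation): joint-space move of the TCP to a pose.
- move_linear(position, v=150, frame=None, contact_N=None): straight line of the TCP; frame=None keeps the orientation; v is the mean speed in mm/s. With contact_N (N) it stops when the force on the tool has changed by that much, and returns True; else False.
- move_j(angles): joint-space move.
- ungrasp() and close(): open the fingers fully, or close them until they stop; the grip force is fixed at half the most.
- hold(seconds).
- inverse_kinematics(position, orientation): joint angles nearest the present ones, or None.
- state(): the state.
- snapshot(name): name is "side" or "top" or "wrist"; returns a dict with "pixels" (480x640x3 uint8, red, green, blue), "depth" (480x640 float32, mm along the optical axis (not along the pixel's ray), 0 where there is no reading), "mtx" (3x3 intrinsics, pixels), "camera_from_world" (4x4, takes a point from world to camera coordinates). Camera axes: x right, y up, looking along -z (the intrinsics and any distortion apply to the point x, -y, -z); pixel columns grow to the right and rows downward; lengths in mm; the calibration is good to about 2 mm. A picture is of the moment at which its call begins.
A pose or a line that the arm cannot do raises MotionError and nothing moves.
- sign_off(): hands the job in; it is judged then, once.
The state is a dict: "t": time; "joints": joint angles; "dq": joint speeds; "effort": joint torques, N m; "position": TCP position; "orientation": TCP orientation; "contact_force": force on the tool from outside, world axes, zero at the start; "moment": the same for the moment, N m; "grip_width": finger opening in mm; "grasp_force": force on a finger pad.
Only numpy, scipy, OpenCV 4.12 (cv2) and the standard library are available. Lean on these libraries where they do the work, as an engineer would, in place of code of your own. Each camera call takes 0.05 s, during which the arm holds its last target. There are 200 camera calls.

## Task

Lift the small wire basket off the plain hook of the rinsing stand and hang it on the adjustable hook of the drying stand (the one with the clamp block), without setting it down on the way, keeping it level so that both sample tubes stay in it. How far the drying hook has been drawn out is not known exactly, so find its slot by touch, and press the basket's rod down gently past the spring roller until it is fully home. Leave the basket hanging there by itself and the other things on the bench undisturbed.

Things in the scene. Friction and masses are not known exactly. Their poses are not given: they have to be found in the camera images.
- grip (a point): centre of the basket's grip plate, its handle at the very top: upright steel plate 8 mm thick (basket's x), 40 mm wide (y), 36 mm tall, taken from above across its thickness; 60 mm straight above the rod's centre, joined to it by a 14 mm wide neck. Axes: x across the thickness, y along the rod, z up
- rod (a point): centre of the basket's hanging rod: diameter 8 mm, 36 mm long along the basket's y; it rests in a hook's slot. Bail wires (6 mm thick) run down from its ends at y = +-18 mm for 37 mm, then spread to y = +-45 mm; a 16 mm wide hook passes between them with 7 mm to spare each side. The basket's underside is 125 mm below
- floor (a point): centre of the basket's inner floor, 122 mm below the rod; the wire basket is 72 mm (x) by 90 mm (y), 36 mm deep outside, weighs about 0.22 kg
- tube_1: micro tube 17x44x13 mm with a clear cap, loose in the basket
- tube_2: micro tube 17x44x13 mm with a blue cap, loose in the basket
- stand_a: rinsing stand (fixed): drip-tray foot 180x110x16 mm (35 mm behind to 145 mm in front of the post), round post; origin at the foot of the post on the bench; its hook points along its own -x, towards the robot; z up
- hook_a (a point): where the rod's centre lies in the plain hook of the rinsing stand, 75 mm in front of the post, 185 mm above the bench: slot 14 mm wide, open to the top, between rounded walls whose tops are 12 mm above this point. The hook is 16 mm wide; the rod lifts straight up out of it, then the basket leaves to the front (-x of the stand)
- stand_b: drying stand (fixed): the same foot and post, with a square aluminium clamp block 32x36x36 mm and thumb screw on top; origin at the foot of the post on the bench; its hook points along its own -x, towards the robot, in the stand's plane y = 0; z up. It is damaged by more than 40 N from the basket
- clamp_b (a point): point on the post's axis in the drying stand's clamp block, at the height of the seated rod's centre (185 mm above the bench). The 16 mm wide hook blade runs through the block and is clamped at an unknown place: its slot's centre is 65 to 90 mm in front of this point along the stand's -x. It does not shift under 40 N
- dye_bottle: small brown bottle with white cap, 30x31x72 mm, standing loose on the bench between the stands; origin at the centre of its underside
- tape_yellow: roll of tape 78x78x13 mm lying loose on the bench at the right, origin at the centre of its underside
- counter_tally: small tally counter 53x42x21 mm, loose on the bench, origin at the centre of its underside
- timer: bench timer 25x68x64 mm, standing loose at the left, origin at the centre of its underside
- slot_near (a point): where the slot's centre would be with the drying hook pushed right in, at seated rod height. Slot: 11 mm wide, open to the top. Its rear wall (towards the post, 8 mm thick) rises 30 mm above seated rod centre; the front block is 14 mm long with a rounded top 11 mm above it. A rod whose centre is 17 to 26 mm above its seat passes over the block and stops at the rear wall
- slot_far (a point): where the slot's centre would be with the drying hook drawn right out, 25 mm in front of slot_near; the true slot is between the two. A sprung roller bulges 6 mm from the front block into the slot: a rod sliding down the rear wall rests on it about 15 mm above its seat and needs 6 to 14 N downward to snap beneath it, onto the slot's floor

How it is judged (in metres and radians):
On the way:
1. the basket is lifted off the rinsing hook and carried clear of it (distance between rod and hook_a above 0.06 m), for 0.1 s.
At the end, for the whole second after the job is handed in: the basket hangs by itself on the drying hook, its rod snapped beneath the roller and on the slot's floor (height within 3 mm of the seat, within 9 mm of the hook's middle sideways), level within 0.15 rad, at rest, with both tubes in it (z of rod in the frame of clamp_b between -0.003 and 0.003 m and y of rod in the frame of clamp_b between -0.009 and 0.009 m and x of rod in the frame of clamp_b between -0.095 and -0.06 m and angle between rod's own z axis and vertical below 0.15 rad and linear speed of basket below 0.03 m/s and distance between each of tube_1, tube_2 and floor below 0.055 m); the robot touches nothing.
It fails at once if the basket is set down (its floor comes within 15 mm of the bench) (height (world z) of floor below 0.018 m).
It fails at once if the basket is tilted by more than 0.3 rad (angle between rod's own z axis and vertical above 0.3 rad).
It fails at once if the drying stand is loaded with more than 40 N by the basket (contact force between basket and stand_b above 40 N).
It fails at once if a bystander is moved by more than 30 mm (distance of any of dye_bottle, tape_yellow, counter_tally, timer from where it was at the start of the episode above 0.03 m).
It also fails if it takes over 51 s, if anything falls off the work surface, if the arm or the gripper's body presses on something with over 40 N, if the wrist force passes 120 N, or if a joint passes its speed limit or range.

## Working session

There is one attempt and no reset: what is moved stays moved. The work goes in short steps, each a Python script; the robot and the scene stay as the last script left them, time stands still between calls to the robot, and variables do not carry over. Pictures are saved under pics/ and viewed, at most 10 in all, crops included, and the job is handed in when it is done.

```bash
mkdir -p pics; cat > h.py <<'E'
import numpy as np, cv2
from workcell import *
def save(n,f,crop=None,scale=1):
    s=snapshot(n); im=s["pixels"][:,:,::-1].copy(); np.savez('pics/'+f+'.npz',**s)
    if crop: r0,r1,c0,c1=crop; im=im[r0:r1,c0:c1]
    cv2.imwrite('pics/'+f+'.png',cv2.resize(im,None,fx=scale,fy=scale)); return s
def ray(s,u,v):
    T=np.array(s["camera_from_world"]);K=s["mtx"]
    d=np.linalg.inv(K)@[u,v,1]; d=np.array([d[0],-d[1],-d[2]])
    return -T[:3,:3].T@T[:3,3], T[:3,:3].T@d
def pt(s,u,v):  # from depth
    o,d=ray(s,u,v); return o+d*s["depth"][int(v),int(u)]
def onz(s,u,v,z):
    o,d=ray(s,u,v); return o+d*(z-o[2])/d[2]
def cloud(s):
    T=np.array(s["camera_from_world"]);K=s["mtx"];D=s["depth"]
    v,u=np.mgrid[0:480,0:640]; P=np.stack([(u-K[0,2])/K[0,0]*D,-(v-K[1,2])/K[1,1]*D,-D],-1)
    return (P-T[:3,3])@T[:3,:3]
E
python3 - <<'E'
from h import *
a=save("side","side0");b=save("top","top0")
for s in(a,b): print(s["mtx"],ray(s,320,240))
print(state())
E
```

```text
[[591.93900189   0.         333.94168198]
 [  0.         591.93900189 244.58404631]
 [  0.           0.           1.        ]] (array([ 502.08709955, 1490.04639933,  877.83461125]), array([ 0.03933619, -0.90997597, -0.41353489]))
[[456.82978433   0.         321.9027248 ]
 [  0.         456.82978433 243.99333404]
 [  0.           0.           1.        ]] (array([ 423.84981811,  -38.56249525, 1162.5937268 ]), array([ 0.0931536 ,  0.02717966, -0.9953278 ]))
{'t': 0.1, 'joints': array([-1.33957893e+00,  3.51182869e-01,  1.65233307e+00, -1.81247654e-05,
        1.13909045e+00, -8.46074646e-02]), 'dq': array([ 0.00077065, -0.00201145, -0.0008742 , -0.00023583, -0.00026541,
       -0.00230356]), 'effort': array([ 1.80222192e-03, -4.98026419e+01, -2.85703522e+01,  7.00827478e-02,
        2.39329564e-02, -5.27722045e-05]), 'position': array([ 170.78109415, -522.51384315,  229.16524491]), 'orientation': array([ 9.87556996e-01,  1.57260684e-01, -4.53295321e-05, -5.04903285e-04]), 'contact_force': array([-0.56578078,  0.6826994 , -0.23856697]), 'moment': array([ 0.03325353, -0.01179776,  0.00089533]), 'grasp_force': 0.0, 'grip_width': 93.07189638914637}
```

View pics/side0.png

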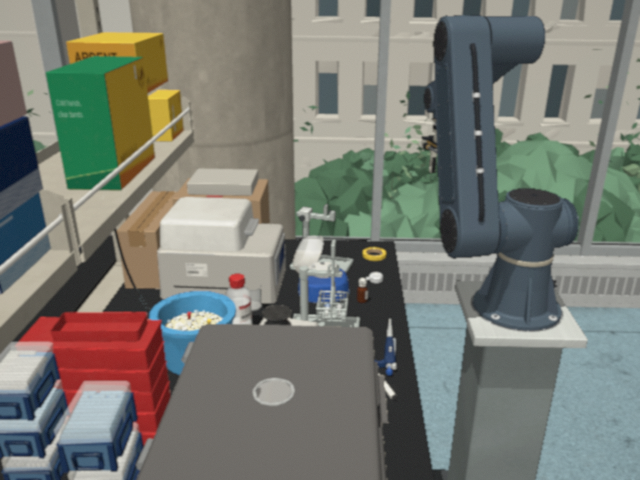

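View pics/top0.png

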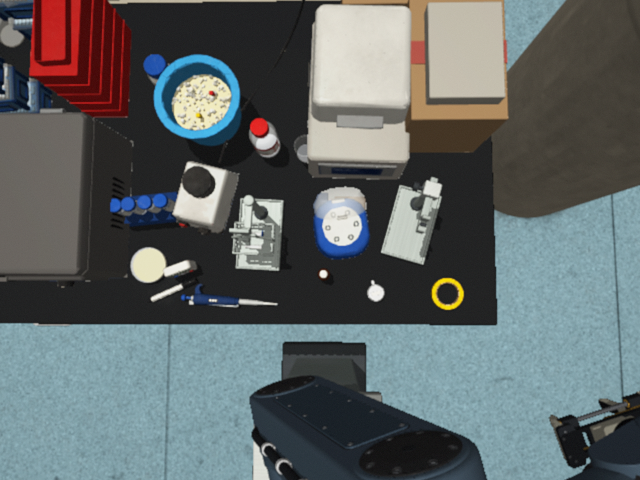

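The top view shows the rinsing stand with the basket at about (258,235) and the drying stand at (412,222). A blue centrifuge stands between them at (342,225) and the bottle is at (323,275). Next I enlarge both stands.

```bash
python3 - <<'E'
from h import *
s=dict(np.load('pics/top0.npz')); im=s["pixels"][:,:,::-1]
c=np.hstack([im[175:285,215:305],im[165:275,370:460]]); cv2.imwrite('pics/c1.png',cv2.resize(c,None,fx=4.4,fy=4.4,interpolation=cv2.INTER_CUBIC))
P=cloud(s)
def show(r0,r1,c0,c1,lo,hi,n):
    Q=P[r0:r1,c0:c1]; m=(Q[...,2]>lo)&(Q[...,2]<hi); q=Q[m]; vv,uu=np.where(m)
    if len(q)<5: print(n,len(q)); return
    print(n,len(q),'mean',q.mean(0).round(0),'min',q.min(0).round(0),'max',q.max(0).round(0),'px',uu.mean()+c0,vv.mean()+r0, 'rect xy',[np.round(k,1) for k in cv2.minAreaRect(q[:,:2].astype(np.float32))])
for z in (5,),:pass
for n,b in(('A',(190,275,228,290)),('B',(170,270,378,450))):
    for lo,hi in((8,24),(170,192),(192,206),(206,225),(225,245),(245,270),(270,300)): show(*b,lo,hi,f'{n}{lo}')
show(180,262,308,375,20,300,'centri')
np.set_printoptions(linewidth=250)
print(P[196:250:2,232:284:3,2].round(0).astype(int)); print(P[174:222:2,408:446:2,2].round(0).astype(int))
E
```

```text
A8 1246 mean [547. 140.  12.] min [458.  82.   8.] max [659. 228.  24.] px 262.0072231139647 233.96548956661317 rect xy [array([558.8, 155.6]), array([208. , 140.5]), np.float64(3.4)]
A170 360 mean [566. 145. 184.] min [507. 128. 170.] max [614. 169. 192.] px 247.65555555555557 216.8138888888889 rect xy [array([559.4, 142.7]), array([ 41.3, 107.1]), np.float64(79.4)]
A192 51 mean [532. 147. 197.] min [514. 134. 192.] max [606. 157. 206.] px 245.31372549019608 231.88235294117646 rect xy [array([559.6, 143.2]), array([22.6, 91.5]), np.float64(86.8)]
A206 5 mean [526. 149. 209.] min [526. 143. 207.] max [526. 154. 213.] px 243.6 234.0 rect xy [array([526.1, 148.9]), array([11.2,  0.4]), np.float64(86.4)]
A225 20 mean [526. 143. 238.] min [524. 129. 230.] max [531. 164. 244.] px 243.45 232.55 rect xy [array([525.5, 146.3]), array([ 5.5, 35.5]), np.float64(7.9)]
A245 99 mean [528. 148. 262.] min [524. 129. 245.] max [533. 168. 268.] px 238.87878787878788 230.13131313131314 rect xy [array([528.8, 148.3]), array([39.2,  8.2]), np.float64(87.6)]
A270 0
B8 1909 mean [ 567. -229.   12.] min [ 
[... 4636 characters left out ...]
-2    8    4]
 [  10    8   14   22   20   17   19  182  183  183  180    7    5    9   17   -1    0    0    4]
 [   8    9    7   11    7    9   12  182  181  182  184    8    8    7   19    4    4   -3    1]
 [  10   11    6    8   10   10  174  178  182  179  180    8    7    8   18    2    1   -1    6]
 [   7    7    8    5   16    9  181  210  180  180    8   10   12   18   13    1   -4    5   -4]
 [  13    7   10    9    8    6  191  213  214  214  216    7   12   13   -2   -1   -1    1    2]
 [   9   11    7    7    8    6  197  208  217  216  215    9   10   13    0    1   -3   -1    0]
 [   9    8    7   12    9  176  183  183  192  199   10   11    7   16   -4    1    3    1    4]]
```

View pics/c1.png

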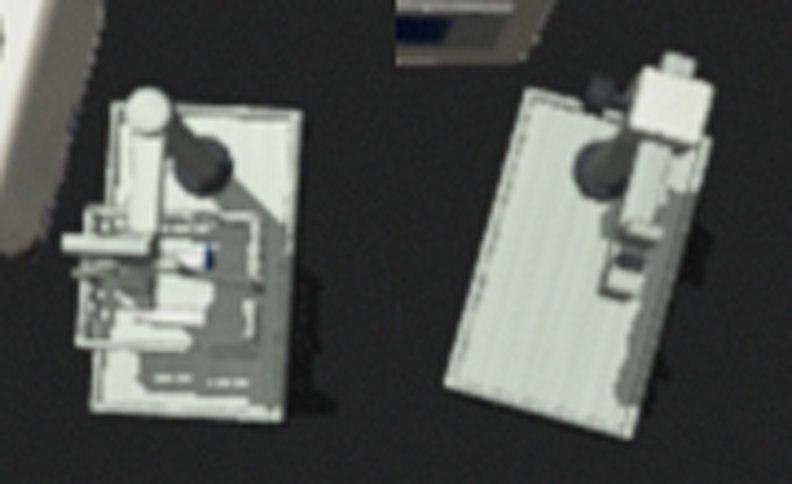

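The enlarged crop shows stand A's grip plate at crop (110,243). Stand B's raised rear wall is at crop (640,230) and its slot at (630,262). Next I compute the yaws from the foot edges, check clearances, and move above the grip for a close look.

```bash
cat >> h.py <<'E'
from scipy.spatial.transform import Rotation as R
def quat(a,flip=False):  # tool down, tool y along basket x (yaw a)
    k=-1 if flip else 1; y=k*np.array([np.cos(a),np.sin(a),0]); z=np.array([0,0,-1.])
    return R.from_matrix(np.stack([np.cross(y,z),y,z],1)).as_quat()
E
python3 - <<'E'
from h import *
s=dict(np.load('pics/top0.npz'))
A=lambda u,v:onz(s,215+u/4.4,175+v/4.4,16)
B=lambda u,v:onz(s,370+(u-396)/4.4,165+v/4.4,16)
for n,f,E in(('A',A,[(110,100,90,410),(300,110,283,420)]),('B',B,[(528,90,445,385),(712,138,632,438)])):
    for e in E:
        p,q=f(*e[:2]),f(*e[2:]); d=p-q; print(n,p.round(),q.round(),'len',np.linalg.norm(d).round(),'yaw',np.arctan2(d[1],d[0]).round(3))
    c=(f(*E[0][:2])+f(*E[0][2:])+f(*E[1][:2])+f(*E[1][2:]))/4; print('centre',c.round(1))
P=cloud(s)
def m(x0,x1,y0,y1): 
    k=(P[...,0]>x0)&(P[...,0]<x1)&(P[...,1]>y0)&(P[...,1]<y1)&(P[...,2]<600); return np.sort(P[k][:,2])[-5:].round()
print('maxz A zone',m(430,640,180,260),'between',m(350,560,-180,80),'B behind',m(560,680,-330,-150))
for d in range(560,800,30): print(d,m(d,d+30,-300,200))
k=P[175:285,215:305].reshape(-1,3); k=k[(k[:,2]>235)&(k[:,2]<280)]; print(k.mean(0),[cv2.minAreaRect(k[:,:2].astype(np.float32))])
for fl in (0,1):
    for p,a in(([528.8,148.3,330],-.06),([450,-210,300],-.26)): print(fl,inverse_kinematics(p,quat(a,fl)))
E
```

```text
A [640. 197.  16.] [460. 206.  16.] len 180.0 yaw -0.048
A [634.  87.  16.] [454.  95.  16.] len 179.0 yaw -0.046
centre [547.  146.1  16. ]
B [ 670. -210.   16.] [ 499. -161.   16.] len 177.0 yaw -0.282
B [ 641. -315.   16.] [ 469. -266.   16.] len 179.0 yaw -0.276
centre [ 570. -238.   16.]
maxz A zone [137. 137. 137. 138. 138.] between [88. 88. 89. 89. 89.] B behind [217. 217. 217. 219. 219.]
560 [217. 217. 217. 219. 219.]
590 [196. 196. 196. 196. 196.]
620 [197. 198. 198. 198. 198.]
650 [182. 182. 182. 183. 184.]
680 [165. 166. 166. 166. 166.]
710 [167. 167. 167. 167. 168.]
740 [244. 244. 244. 244. 245.]
770 [284. 284. 284. 284. 284.]
[527.81898468 146.87474114 259.07927638] [((528.8046264648438, 148.33233642578125), (39.241554260253906, 8.205391883850098), 87.61808013916016)]
0 [ 1.88652643e-01  2.65649314e-01  1.51819829e+00 -4.44089210e-16
  1.35774505e+00  2.48652643e-01]
0 [-5.30403469e-01  1.84516414e-01  1.69345472e+00 -4.44089210e-16
  1.26362152e+00 -2.70403469e-01]
1 None
1 None
```

Sizes and reach agree: both feet come out about 179 mm long, and hook_a computed from the foot is (527,147) against a measured grip of (528,148). Moving above the grip.

```bash
python3 - <<'E'
from h import *
p=state()["position"]
move_linear([p[0],p[1],360],v=250)
movep([440,-170,380],quat(-.279)); 
save("wrist","w0"); s=np.load('pics/w0.npz'); P=cloud(s)
def rect(lo,hi,c,r,n):
    k=P.reshape(-1,3); k=k[(k[:,2]>lo)&(k[:,2]<hi)&(np.hypot(k[:,0]-c[0],k[:,1]-c[1])<r)]
    print(n,len(k)); 
    if len(k)>5: print(k.mean(0).round(1),cv2.minAreaRect(k[:,:2].astype(np.float32)))
rect(207,225,(561,-232),25,'rearwall'); rect(170,200,(545,-230),14,'front')
movep([525,148,330],quat(-.047))
s=save("wrist","w1"); P=cloud(s); rect(240,280,(528,148),40,'grip')
print(state()["t"],state()["position"],state()["contact_force"])
im=np.hstack([cv2.imread('pics/w0.png'),cv2.imread('pics/w1.png')]); cv2.imwrite('pics/w01.png',cv2.resize(im,(800,300)))
E
```

```text
rearwall 168
[ 560.3 -232.8  212.8] ((560.8452758789062, -233.69314575195312), (16.48106575012207, 8.511092185974121), 68.58258056640625)
front 542
[ 543.7 -227.1  190. ] ((545.3932495117188, -229.38137817382812), (16.668153762817383, 26.475515365600586), 73.63711547851562)
grip 672
[528.9 150.7 261.3] ((528.7393798828125, 148.6424560546875), (39.146934509277344, 7.938521385192871), 86.95539855957031)
3.7667 [525.26463592 146.83709943 330.28148691] [0.52813201 0.6637823  0.66293873]
```

View pics/w01.png

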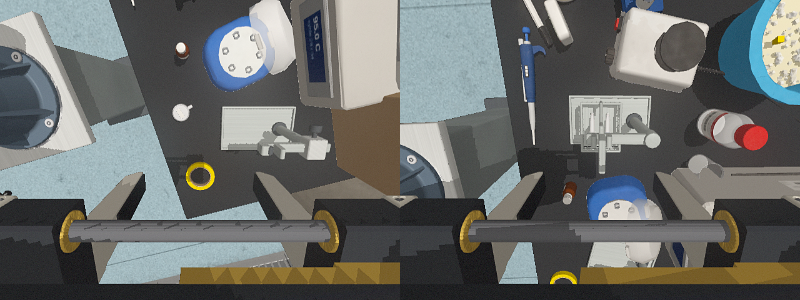

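The wrist views agree: the grip plate at (528.7,148.6) and B's rear wall at about (560.7,-233). In the left half of the picture the hook is at (280,145); in the right half the basket is at (605,120). I grasp, lift, and carry.

```bash
python3 - <<'E'
from h import *
q=quat(-.047)
move_linear([528.7,148.6,300],v=150,frame=q); move_linear([528.7,148.6,239],v=60)
close(); s=state(); print(s["grip_width"],s["grasp_force"],s["position"],s["contact_force"],s["t"])
if 6<s["grip_width"]<11:
    p=s["position"]; print(move_linear([p[0],p[1],p[2]+28],v=40)); s=state(); print(s["contact_force"],s["grip_width"])
    u=np.array([np.cos(.047),-np.sin(.047)])
    f=p[:2]-u*115; move_linear([f[0],f[1],p[2]+28],v=60)
    move_linear([f[0],f[1],p[2]+55],v=60)
    s=state(); print(s["position"],s["contact_force"],s["grip_width"],s["t"])
    save("wrist","w2"); save("top","t2",(150,330,200,460),3)
E
```

```text
7.914772618231595 29.998200237751007 [528.7093795  148.5682786  239.00046356] [0.02480066 0.25926019 0.98914734] 6.5583
False
[ 0.1380801  -0.43472051 -1.91014537] 7.735788593040422
[413.79341789 153.96450789 294.03419618] [ 0.39153086 -0.41747584 -2.32746001] 7.703176474458085 10.075
```

View pics/t2.png

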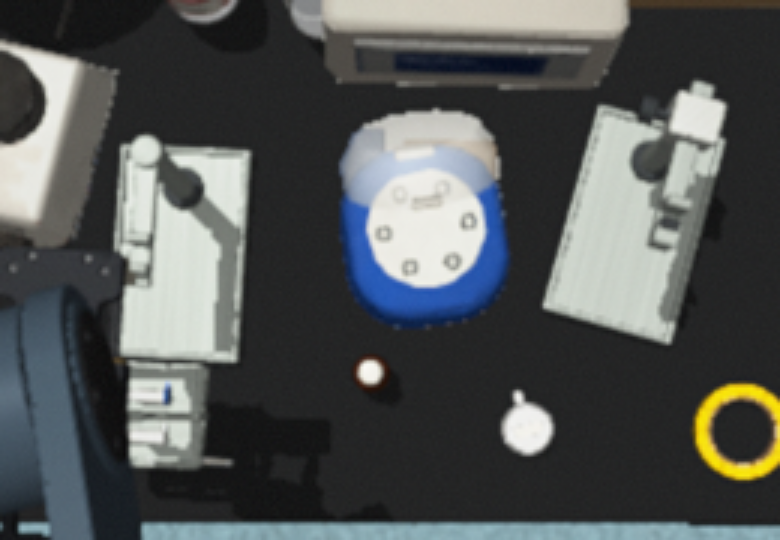

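The basket is off the hook with both tubes in it, at (165,395) and (150,430) in the crop. I carry it across, turn it to B's yaw, and feel for the rear wall.

```bash
python3 - <<'E'
from h import *
a=-.279; q=quat(a); X=np.array([np.cos(a),np.sin(a)]); c=np.array([553,-230.8])
g=lambda d,z:[*(c+X*d),z]
move_linear(g(-125,294),v=110,frame=q); move_linear(g(-125,260.5),v=60)
move_linear(g(-20,260.5),v=60); hold(.4); s=state(); print(s["position"],s["contact_force"])
hit=move_linear(g(14,260.5),v=10,contact_N=3); s=state()
p=s["position"]; print(hit,p,s["contact_force"],s["moment"],'along',X@(p[:2]-c),s["t"],s["grip_width"])
save("wrist","w3",(150,420,300,640),2); 
E
```

```text
[ 533.75382634 -225.29210914  260.51157233] [ 0.02380415  1.17193238 -2.2249357 ]
True [ 553.41020849 -230.85528542  259.64775659] [ 1.08386916  0.21206951 -2.40852457] [-0.07150628 -0.06637342  0.03974564] along 0.40957156594474176 18.5333 7.747291523370292
```

View pics/w3.png

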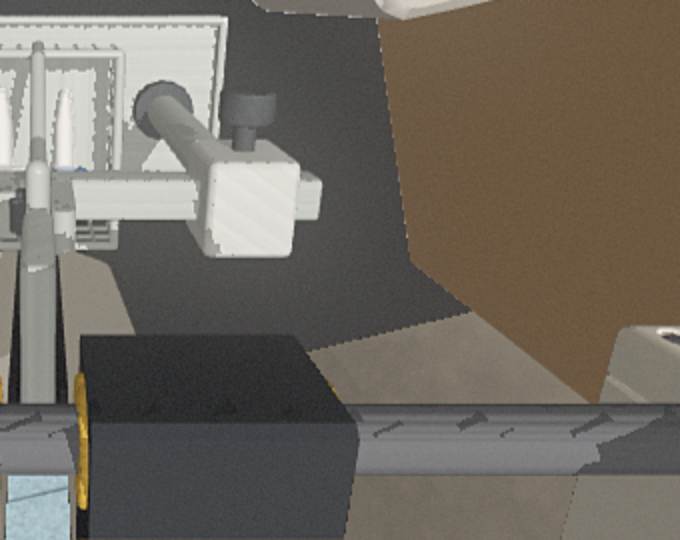

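Contact came within 0.5 mm of the predicted rear wall, and the rod is beside the blade with the hook between the bails (crop (70,195)). I go down to the roller, then press gently to the floor.

```bash
python3 - <<'E'
from h import *
a=-.279; X=np.array([np.cos(a),np.sin(a)])
p=state()["position"]; xy=p[:2]-X*0.3
h1=move_linear([*xy,248],v=6,contact_N=4); s=state(); print('roller',h1,s["position"],s["contact_force"],s["t"])
for k in range(1):
    h2=move_linear([*xy,238.0],v=6,contact_N=20); s=state(); print('press',h2,s["position"],s["contact_force"],s["grip_width"],s["t"])
hold(.3); s=state(); print(s["position"],s["contact_force"],s["moment"])
E
```

```text
roller True [ 553.62281428 -230.89341833  253.2552591 ] [ 1.25844505 -0.1392058   3.99550486] 19.7
press False [ 553.09457932 -230.71194045  238.80281681] [ 1.72917356 -0.47638748  7.50563737] 8.139491282386116 22.2667
[ 553.10346228 -230.7216607   238.79528937] [ 1.52663921 -1.08052498  8.65593242] [-0.07720488 -0.40127733  0.07500307]
```

The roller was felt at 14 mm above the seat, then it snapped, and the floor was felt at a TCP height of 238.8 (seat 239). Releasing, retreating, and checking.

```bash
python3 - <<'E'
from h import *
ungrasp(); p=state()["position"]; move_linear([p[0],p[1],330],v=80)
s=save("wrist","w4"); P=cloud(s)
def rect(lo,hi,c,r,n):
    k=P.reshape(-1,3); k=k[(k[:,2]>lo)&(k[:,2]<hi)&(np.hypot(k[:,0]-c[0],k[:,1]-c[1])<r)]
    print(n,len(k),k.mean(0).round(1),np.percentile(k[:,2],[50,75,95]).round(1),cv2.minAreaRect(k[:,:2].astype(np.float32)))
rect(250,285,p,35,'grip after'); rect(205,225,(561,-233),14,'wall')
P=cloud(np.load('pics/w1.npz')); rect(250,285,(528.7,148.6),35,'grip before')
move_linear([p[0]-120,p[1],360],v=150)
st=state(); print(st["t"],st["contact_force"],st["grip_width"])
a=save("side","s5",(180,340,270,400),4.5); save("top","t5",(150,310,300,460),3.5)
x=cv2.imread('pics/s5.png');y=cv2.imread('pics/t5.png');h=min(len(x),len(y));im=np.hstack([x[:h],y[:h]]);k=800/im.shape[1];cv2.imwrite('pics/f.png',cv2.resize(im,None,fx=k,fy=k))
E
```

```text
grip after 677 [ 557.  -230.2  261.9] [262.4 263.  263.7] ((556.6104125976562, -231.7444610595703), (39.5087890625, 7.865314960479736), 74.09793090820312)
wall 102 [ 563.8 -233.1  213.2] [214.1 214.6 215.3] ((563.2977294921875, -234.46286010742188), (16.020421981811523, 4.266191005706787), 74.31400299072266)
grip before 640 [528.9 149.8 262.1] [262.5 263.  263.7] ((528.6375732421875, 148.64019775390625), (39.167137145996094, 7.882133960723877), 87.3544921875)
26.275 [ 0.99563813 -0.47141165  0.29000411] 93.30225466662361
```

View pics/f.png

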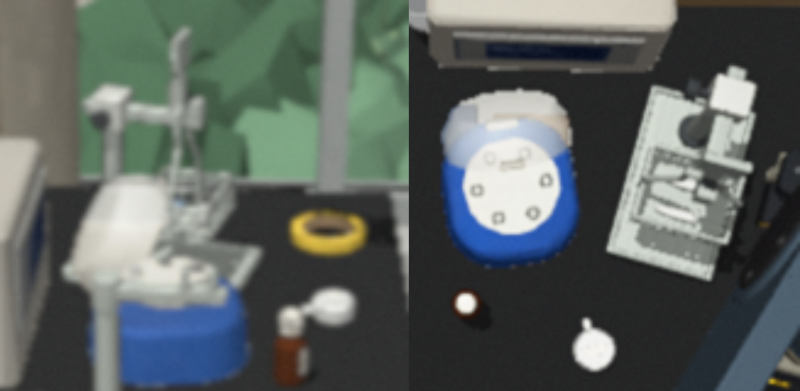

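The side and top views show the basket hanging on the drying hook, with the plate at crop (180,60) and both tubes in the basket at (680,200). Its top is at the same height as when it was seated on hook A. The plate is about 3.5 mm off (0.06 rad), so I check that it is at rest before handing in.

```bash
python3 - <<'E'
from h import *
for i in range(3):
    hold(.7); s=snapshot("wrist"); k=cloud(s).reshape(-1,3); k=k[(k[:,2]>250)&(k[:,2]<285)&(np.hypot(k[:,0]-556,k[:,1]+231)<35)]
    print(len(k),np.percentile(k[:,2],[50,95]).round(1),cv2.minAreaRect(k[:,:2].astype(np.float32))[:2] if len(k) else 0,state()["t"])
E
```

```text
890 [261.8 263.6] ((555.9906616210938, -231.83274841308594), (40.03619384765625, 8.830451965332031)) 27.125
894 [261.7 263.5] ((555.9049072265625, -231.86488342285156), (40.04578399658203, 9.220460891723633)) 27.875
893 [261.8 263.6] ((555.8571166992188, -231.91217041015625), (40.24803924560547, 8.982468605041504)) 28.625
```

The plate is at rest, within about 0.05 rad of level, and at seat height.

```bash
python3 -c "
from workcell import *
print(sign_off())"
```

```text
the job is handed in; nothing more can be done
None
```

The basket hangs by itself on the drying hook: its rod snapped past the roller at seat height, level within about 0.05 rad, with both tubes in it; I saw no bystander disturbed, and the job is handed in (no verdict was returned).

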